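# Refit the doser tank and hold the hopper lid open

### The job

Get the laundry doser ready for refilling: carry the flat-sided tank upright to the doser, seat it fully home on the two pegs of its dock (either way round) and let go of it. Then lift the sprung hopper lid by its bar and hold it open at about 60 degrees from shut, still, so that I can pour; finish while still holding the lid with the gripper, as it snaps shut by itself if let go. Leave everything else on the counter where it stands.

Things in the scene. Friction and masses are not known exactly. Their poses are not given: they have to be found in the camera images.
- doser: the fixed dosing unit: grey base plate 170 (x) x 320 (y) x 12 mm; origin: centre of its underside, x to its rear, y to its left, z up. Left half (+y): white hopper 160 x 160 mm, rim 110 mm above the counter, centre at y = 75 mm, lid on top. Right half: tank dock with two steel pegs and, 63 to 83 mm behind the peg line, a white upright panel 120 mm wide, top 102 mm above the counter
- dock_seat (a point): midway between the two dock pegs, on top of the base plate (12 mm above the counter, at y = -85 mm of the doser), axes as the doser's. The centre of the tank's underside belongs here. The pegs stand at y = +33 and -33 mm from this point, 10 mm thick, 20 mm tall, the upper 8 mm tapering to 4 mm
- tank: the loose tank, 0.3 to 0.6 kg: upright flat-sided white slab 60 (x) x 100 (y) x 120 mm tall, grey foot, grey carrying bar on top; origin: centre of its underside, z up. Two holes in the underside, 15 mm wide, 26 mm deep, at y = +33 and -33 mm, go over the pegs, tank y along doser y, either way round. It starts left or right of the doser, yaw within 0.6 rad
- tank_bar (a point): middle of the tank's carrying bar, 151 mm above its underside. The bar is 14 mm thick (x), 14 mm high, and runs along the tank's y between two posts 68 mm apart, 24 mm of free space beneath. Grip it from above, fingers closing along the tank's x
- lid (a joint): opening angle of the hopper lid in rad: 0 shut, 1.047 at 60 degrees, end stop at 1.75. A spring and its weight always push it shut; holding it by the bar takes 2 to 4 N
- lid_hinge (a point): on the lid's hinge axis at the hopper's rear (+x) edge, 110 mm above the counter, at x = 78, y = 75 mm of the doser; the axis runs along the doser's y. The lid, 158 (x) x 166 x 8 mm, reaches from here to the front (-x), its underside at hinge height, and swings up and back
- lid_bar (a point): middle of the lid's round steel bar, standing up near the lid's front edge. Lid shut, it is 135 mm to the doser's -x of the hinge axis and 46 mm above it (156 mm above the counter). 12 mm thick, 100 mm long along the doser's y, a post at each end, 32 mm free beneath. Grip it from above, fingers closing along the doser's x; it turns between the fingers as the lid rises
- jar: bystander: glass jar with steel cap, 76 mm wide, 120 mm tall; origin at the centre of its underside
- detergent: bystander: white bottle, 68 mm wide, 140 mm tall; origin at the centre of its underside
- beaker: bystander: open steel beaker, 76 mm wide, 100 mm tall; origin at the centre of its underside
- brush: bystander: wooden brush, 130 mm long, lying in front of the doser
- soapdish: bystander: low white ceramic dish 60 x 90 x 22 mm in front of the doser; origin at the centre of its underside
Things that resemble listed ones, but are neither listed nor needed, are in the scene too. What is shaped like the tank but yellow is not meant.

How it is judged:
On the way, in this order (a step that is already met when the one before it is completed fails the run):
1. the tank is seated on the dock's pegs and let go, the lid still shut (horizontal distance between tank and dock_seat below 0.006 m and z of tank in the frame of doser between 0.008 and 0.016 m and angle between tank's own z axis and vertical below 0.06 rad and angle between the y axis of tank and the y axis of doser, either way round below 0.1 rad and contact force between each of the fingers, the arm and tank below 0.2 N and value of joint lid below 0.15 rad), for 0.3 s.
2. the lid is held at about 60 degrees by the fingers (value of joint lid between 0.925 and 1.17 rad and contact force between the fingers and lid above 0.5 N), for 0.3 s.
At the end, for the whole second after the job is handed in: Tank fully on the pegs (4 mm in height, 6 mm sideways, upright within 0.06 rad, square within 0.1 rad, either way round), not touched by the robot; lid still, at 53 to 67 degrees (0.925 to 1.17 rad), carried by the fingers (0.5 N or more) and by no loose thing (all of step 2 and horizontal distance between tank and dock_seat below 0.006 m and z of tank in the frame of doser between 0.008 and 0.016 m and angle between tank's own z axis and vertical below 0.06 rad and angle between the y axis of tank and the y axis of doser, either way round below 0.1 rad and contact force between each of the fingers, the arm and tank below 0.2 N and velocity of joint lid between -0.1 and 0.1 rad/s and contact force between each of tank, jar, detergent, beaker, brush, soapdish and lid below 0.1 N); the arm keeps its last pose, push and grip.
It fails at once if the tank is tipped (more than 35 degrees) (angle between tank's own z axis and vertical above 0.6 rad).
It fails at once if another thing on the counter is moved more than 30 mm (distance of any of jar, detergent, beaker, brush, soapdish from where it was at the start of the episode above 0.03 m).
It also fails if it takes over 56 s, if anything falls off the work surface, if the arm or the gripper's body presses on something with over 40 N, if the wrist force passes 120 N, or if a joint passes its speed limit or range.

### The arm

A 6-joint arm with a two-finger parallel gripper is mounted at the origin on the work surface. World frame = base frame: x ahead of the robot, y to its left, z up, the work surface at z = 0. Lengths are in m, angles in rad, forces in N, time in s.
With the tool pointing down it reaches from about 0.275 to 0.75 m from the base axis. Payload 10.2 kg.
Tool frame: the origin (TCP) lies midway between the tips of the shut fingers; the grasp point (between the pads) lies 19 mm behind it (env.hold_point_z is the distance from the TCP to the grasp point, in m); z points along the fingers, y is the line along which they close (so a half turn about z gives the same grasp; the last joint's range is limited). The gripper opens to 85 mm and grips with 20 to 120 N. Pads are 22 mm wide; open, the fingers measure 114 mm over their backs; the gripper's body (76 mm by 85 mm) begins 54 mm behind the grasp point. The pads swing forward as they close: fully open they stand 13 mm farther back than shut.
Start: joints at [-1.373, 0.313, 1.498, -0, 1.331, -0.223], TCP at [0.214, -0.479, 0.231] pointing down, gripper open.
Joint ranges: [-2.94, 2.94], [-0.97, 2.17], [0.19, 2.56], [-1.23, 4.37], [0.02, 3.11], [-2.88, 2.88]. Speed limits (rad/s): [2.39, 2.39, 3.01, 3.14, 3.14, 3.14].

### API

Orientations are given as a unit quaternion [x, y, z, w].
In Python, from bench import env, kinematics, monitor, eyes, job gives the robot as it stands. The module is installed in compiled form; this text tells all that it offers. Calls block until the motion is done:
- env.reach(position, orientation): joint-space move of the TCP to a pose.
- env.movel(position, velocity=0.15, frame=None, guard=None): straight line of the TCP; frame=None keeps the orientation; velocity is the mean speed in m/s. With guard (N) it stops when the force on the tool has changed by that much, and returns True; else False.
- env.set_joints(angles): joint-space move.
- env.release() and env.close_gripper(effort=None): open the fingers fully, or close them until they stop; effort is the grip in N (None keeps the last).
- env.hold(seconds).
- kinematics.ik(position, orientation): joint angles nearest the present ones, or None.
- monitor.sense(): the state.
- eyes.grab_frame(name): name is "scene" or "side" or "wrist"; returns a dict with "frame" (384x512x3 uint8, red, green, blue), "mtx" (3x3 intrinsics, pixels), "view" (4x4, takes a point from world to camera coordinates). Camera axes: x right, y down, z forward; pixel columns grow to the right and rows downward; lengths in m; the calibration is good to about 2 mm. The wrist camera is an equidistant fisheye: a pixel r from the principal point sees the ray r / f radians off the axis. A picture is of the moment at which its call begins. There is no depth.
A pose or a line that the arm cannot do raises env.MotionError and nothing moves.
- job.hand_in(): hands the job in; it is judged then, once.
The state is a dict: "clock": time; "joints": joint angles; "qvel": joint speeds; "joint_efforts": joint torques, N m; "position": TCP position; "ee_rot": TCP orientation; "contact_force": force on the tool from outside, world axes, zero at the start; "ft_torque": the same for the moment, N m; "finger_gap": opening from 0.0 (shut) to 1.0 (fully open); "gripper_force": force on a finger pad.
Only numpy, scipy, OpenCV 4.12 (cv2) and the standard library are available. Lean on these libraries where they do the work, as an engineer would, in place of code of your own. Each camera call takes 0.05 s, during which the arm holds its last target. There are 200 camera calls.

## Working session

There is one attempt and no reset: what is moved stays moved. The work goes in short steps, each a Python script; the robot and the scene stay as the last script left them, time stands still between calls to the robot, and variables do not carry over. Pictures are saved under pics/ and viewed, at most 10 in all, crops included, and the job is handed in when it is done.

```bash
mkdir -p pics
cat > h.py <<'E'
import numpy as np, cv2
from bench import env, kinematics, monitor, eyes, job
from scipy.spatial.transform import Rotation as R
def ray(c,u,v):
    M=c["view"]; K=c["mtx"]; d=np.linalg.inv(K)@[u,v,1]; Rw=M[:3,:3]
    return -Rw.T@M[:3,3], Rw.T@d
def plane(c,u,v,z):
    o,d=ray(c,u,v); return o+d*(z-o[2])/d[2]
def proj(c,p):
    q=c["view"]@np.append(p,1); q=c["mtx"]@q[:3]; return q[:2]/q[2]
def tri(c1,p1,c2,p2):
    A=[];b=[]
    o1,d1=ray(c1,*p1);o2,d2=ray(c2,*p2)
    s=np.linalg.lstsq(np.c_[d1,-d2],o2-o1,rcond=None)[0]
    a,b=o1+s[0]*d1,o2+s[1]*d2
    return (a+b)/2,np.linalg.norm(a-b)
def save(n,im): cv2.imwrite("pics/"+n+".png",im[...,::-1])
E
python3 - <<'E'
from h import *
import pickle
cs={n:eyes.grab_frame(n) for n in("scene","side")}
pickle.dump(cs,open("cs.pkl","wb"))
for n,c in cs.items():
    save(n,cv2.resize(c["frame"],(800,600),interpolation=cv2.INTER_CUBIC)); print(n,c["mtx"].tolist(),ray(c,256,192))
E
```

```text
scene [[387.4084185001978, 0.0, 253.9951686299023], [0.0, 387.4084185001978, 194.09738863109342], [0.0, 0.0, 1.0]] (array([1.5656607 , 0.10261148, 0.82052049]), array([-0.82858719, -0.13785178, -0.54267509]))
side [[433.0155303962225, 0.0, 256.1592570971711], [0.0, 433.0155303962225, 195.0728147979525], [0.0, 0.0, 1.0]] (array([0.23254302, 0.84993011, 0.72582153]), array([ 0.22266905, -0.81755682, -0.53110247]))
```

View pics/scene.png

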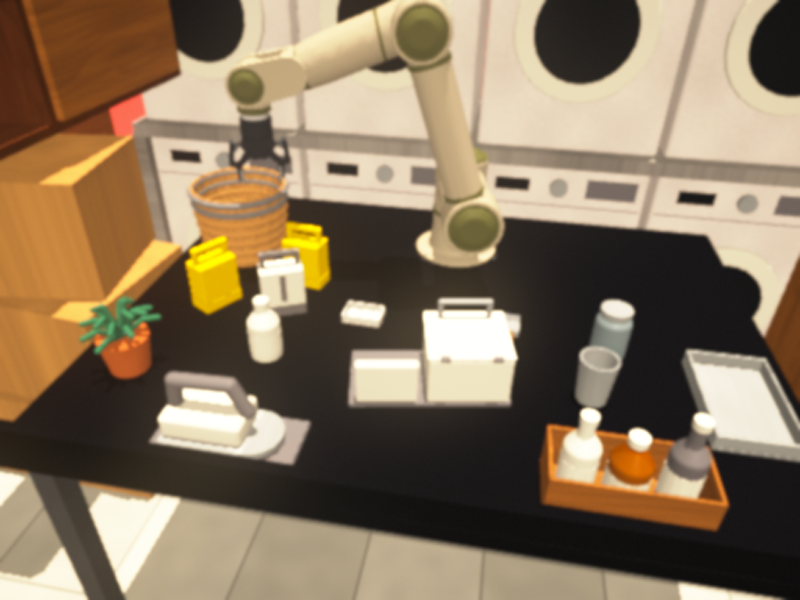

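View pics/side.png

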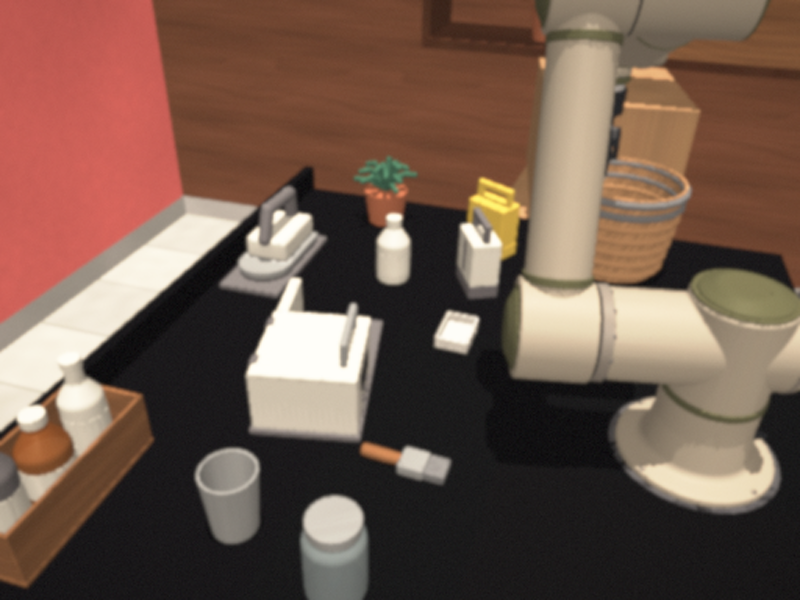

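The scene view shows three tank-shaped objects: yellow at (213,275), yellow at (307,257) and white with a grey bar at (282,280). In the side view the white one is at (480,258) and one yellow is at (495,220). Only the white one fits the description. The doser is at (430,355) in scene and (310,370) in side. I'll enlarge both to confirm.

Run:
```python
from h import *
import pickle
cs=pickle.load(open("cs.pkl","rb"))
def t(n,x,y,w,h,s):
    im=cv2.resize(cs[n]["frame"][y:y+h,x:x+w],(400,300),interpolation=cv2.INTER_CUBIC)
    return im
a=np.hstack([t("scene",150,150,80,60,5),t("scene",210,183,133,100,3)])
b=np.hstack([t("side",270,133,80,60,5),t("side",140,177,140,105,1)])
save("crop",np.vstack([a,b]))
```

```text
(no output)
```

View pics/crop.png

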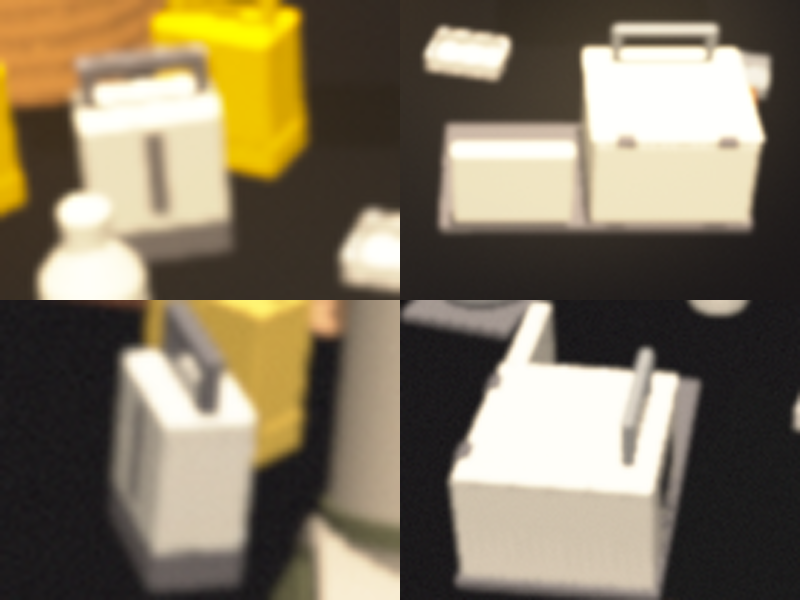

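The crop confirms the white tank with grey foot and bar: tile corners at (75,130)-(220,108), bar at (78,68)-(206,54). It is not one of the yellow ones. On the doser, the lid bar sits at tile (617,28)-(716,28). I'll cast these corner points onto planes at their known heights and fit the poses.

Run:
```python
from h import *
import pickle
cs=pickle.load(open("cs.pkl","rb"))
T={"st":("scene",150,150,5,0,0),"sd":("scene",210,183,3.0,400,0),"wt":("side",270,133,5,0,300),"wd":("side",140,177,2.857,400,300)}
def cast(t,X,Y,z):
    n,x,y,s,a,b=T[t]; return plane(cs[n],x+(X-a)/s-.4,y+(Y-b)/s-.4,z)[:2]
def fit(L,name):
    P=np.array([cast(t,X,Y,z) for t,X,Y,z,_,_ in L]); Q=np.array([l[4:] for l in L])
    w=np.ones(len(L))
    for _ in range(10):
        pc=w@P/w.sum(); qc=w@Q/w.sum(); A=P-pc; B=Q-qc
        th=np.arctan2((w*(B[:,0]*A[:,1]-B[:,1]*A[:,0])).sum(),(w*(B*A).sum(1)).sum())
        r=np.array([[np.cos(th),-np.sin(th)],[np.sin(th),np.cos(th)]]); t=pc-r@qc
        e=P-(Q@r.T+t); w=1/np.maximum(np.linalg.norm(e,axis=1),.003)
    print(name,t.round(4),th.round(4)); print((e*1000).round(1).tolist())
D=[("sd",617,28,.156,-.057,.025),("sd",716,28,.156,-.057,.125),("sd",582,50,.118,-.08,-.008),("sd",738,50,.118,-.08,.158),
("sd",441,230,.012,.085,-.16),("sd",750,230,.012,.085,.16),("sd",447,124,.012,-.085,-.16),
("wd",698,380,.012,-.085,-.16),("wd",658,597,.012,-.085,.16),("wd",457,585,.012,.085,.16),
("wd",678,375,.118,-.08,-.008),("wd",655,495,.118,-.08,.158),("wd",646,352,.156,-.057,.025),("wd",628,425,.156,-.057,.125)]
fit(D,"doser")
K=[("st",75,130,.12,.03,-.05),("st",220,108,.12,.03,.05),("st",232,250,0,.03,.05),("wt",160,428,.12,.03,.05),("wt",255,415,.12,-.03,.05),("wt",122,350,.12,.03,-.05),("wt",145,590,0,.03,.05),("wt",240,592,0,-.03,.05)]
fit(K,"tank")
a,b=cast("st",78,66,.151),cast("st",206,54,.151);print("bar scene",a,b,(a+b)/2)
a,b=cast("wt",172,315,.151),cast("wt",210,385,.151);print("bar side",a,b,(a+b)/2)
print("det neck/base",plane(cs["scene"],265/1.5625,350/1.5625,.02),plane(cs["side"],394/1.5625,275/1.5625,.01))
print("yellows",plane(cs["scene"],213/1.5625,243/1.5625,.15),plane(cs["scene"],307/1.5625,230/1.5625,.15))
```

```text
doser [0.5978 0.0044] 0.2138
[[-2.9, -2.5], [-3.1, 2.6], [5.1, -2.4], [5.9, 1.8], [6.0, 0.1], [12.3, -5.5], [1.0, -0.1], [-2.4, -0.0], [0.6, 2.1], [-3.5, 2.9], [-2.3, -0.2], [-2.9, 2.5], [1.4, -8.1], [0.4, -1.1]]
tank [ 0.4049 -0.3769] 0.4526
[[3.0, -2.2], [-4.3, -1.8], [1.0, 0.6], [-0.9, 7.6], [0.9, -2.1], [-0.2, -1.6], [0.3, 0.3], [-4.1, 9.6]]
bar scene [ 0.42019012 -0.41937761] [ 0.38391116 -0.33592863] [ 0.40205064 -0.37765312]
bar side [ 0.42258718 -0.40668754] [ 0.38229217 -0.31601865] [ 0.40243967 -0.36135309]
det neck/base [ 0.59745153 -0.35016763  0.02      ] [ 0.57238773 -0.34356334  0.01      ]
yellows [ 0.38762399 -0.54428929  0.15      ] [ 0.27500413 -0.34884874  0.15      ]
```

```bash
cat >> h.py <<'E'
def down(yaw):
    c,s=np.cos(yaw),np.sin(yaw)
    return R.from_matrix(np.array([[-s,c,0],[c,s,0],[0,0,-1.]])).as_quat()
def wcast(c,u,v,z):
    K=c["mtx"];x,y=u-K[0,2],v-K[1,2];r=np.hypot(x,y);t=r/K[0,0]
    d=np.array([np.sin(t)*x/r,np.sin(t)*y/r,np.cos(t)]); M=c["view"];d=M[:3,:3].T@d;o=-M[:3,:3].T@M[:3,3]
    return o+d*(z-o[2])/d[2]
def wproj(c,p):
    q=(c["view"]@np.append(p,1))[:3];t=np.arctan2(np.hypot(*q[:2]),q[2]);K=c["mtx"]
    return q[:2]/np.hypot(*q[:2])*t*K[0,0]+K[:2,2]
E
python3 - <<'E'
from h import *
for y in (.42,.42+np.pi,.42-np.pi): print(y,kinematics.ik([.403,-.372,.27],down(y)))
p=monitor.sense()["position"]; print(monitor.sense()["ee_rot"],R.from_quat(monitor.sense()["ee_rot"]).as_matrix().round(2))
js=[kinematics.ik([.403,-.372,.27],down(y)) for y in(.42,.42+np.pi)]
y=(.42,.42+np.pi)[int(np.argmin([9 if j is None else abs(j[5]) for j in js]))]
env.movel([p[0],p[1],.29])
env.reach([.403,-.372,.27],down(y))
c=eyes.grab_frame("wrist"); import pickle; pickle.dump(c,open("w1.pkl","wb")); save("w1",cv2.resize(c["frame"],(800,600),interpolation=cv2.INTER_CUBIC))
print(y,monitor.sense()["joints"],c["mtx"][0],wproj(c,np.array([.403,-.372,.151]))*1.5625,monitor.sense()["clock"])
E
```

```text
0.42 [-9.59095450e-01  3.40932413e-01  1.35841946e+00 -4.44089210e-16
  1.44224078e+00 -1.37909545e+00]
3.561592653589793 [-9.59095450e-01  3.40932413e-01  1.35841946e+00 -4.44089210e-16
  1.44224078e+00  1.76249720e+00]
-2.721592653589793 [-9.59095450e-01  3.40932413e-01  1.35841946e+00 -4.44089210e-16
  1.44224078e+00  1.76249720e+00]
[ 9.77948372e-01  2.08845904e-01 -5.39761243e-06 -6.08959648e-04] [[ 0.91  0.41 -0.  ]
 [ 0.41 -0.91  0.  ]
 [ 0.   -0.   -1.  ]]
0.42 [-9.60477560e-01  3.41164720e-01  1.35891134e+00 -1.96605758e-04
  1.44207825e+00 -1.37791745e+00] [297.31863964   0.         257.70674206] [402.7721999  292.20165496] 1.7583
```

View pics/w1.png

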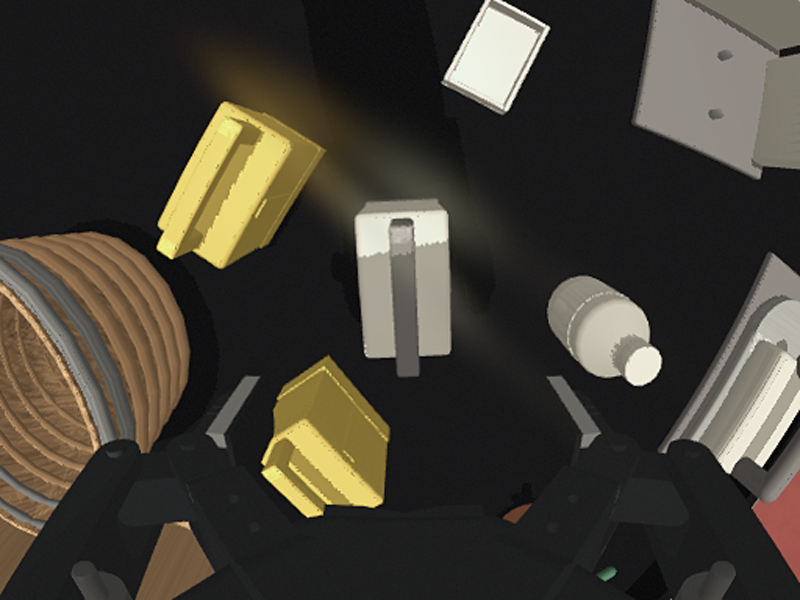

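The wrist view shows the white tank's bar centred at about (404,298), from (402,222) to (408,376). The dock pegs are at (725,55) and (714,113). The yellow tanks and the detergent are clear of the fingers.

Run:
```python
from h import *
import pickle
c=pickle.load(open("w1.pkl","rb")); k=1/1.5625
f=lambda u,v,z: wcast(c,u*k-.2,v*k-.2,z)[:2]
a,b=f(402.5,222,.158),f(408,376,.158); print("bar",a,b,(a+b)/2,np.arctan2(-(a-b)[0],(a-b)[1]),np.linalg.norm(a-b))
for q in [(357,215),(448,212),(364,357),(450,355)]: print(f(*q,.12))
p1,p2=f(725,54,.032),f(714,113,.032); d=p1-p2; print("pegs",p1,p2,np.linalg.norm(d),(p1+p2)/2,np.arctan2(-d[0],d[1]))
r=np.array([[np.cos(.214),-np.sin(.214)],[np.sin(.214),np.cos(.214)]]);print("seat from views",np.array([.5978,.0044])+r@[0,-.085])
```

```text
bar [ 0.38561881 -0.33362597] [ 0.4261799  -0.41690444] [ 0.40589935 -0.37526521] 0.45323705203684295 0.09263101907257214
[ 0.35924383 -0.34511448]
[ 0.41096926 -0.32008129]
[ 0.40054479 -0.43254402]
[ 0.4538672  -0.40730162]
pegs [ 0.60184774 -0.05685312] [ 0.61224567 -0.12106782] 0.06505109574012062 [ 0.6070467  -0.08896047] 0.1605310262942784
seat from views [ 0.61585148 -0.07866109]
```

Run:
```python
from h import *
import pickle
env.reach([.56,-.04,.33],down(.2))
c=eyes.grab_frame("wrist"); pickle.dump(c,open("w2.pkl","wb")); save("w2",cv2.resize(c["frame"],(800,600),interpolation=cv2.INTER_CUBIC))
print(monitor.sense()["clock"],monitor.sense()["joints"])
```

```text
3.2 [-2.81863397e-01  3.51071910e-01  1.19312736e+00 -1.81330056e-04
  1.59792162e+00 -4.80421917e-01]
```

View pics/w2.png

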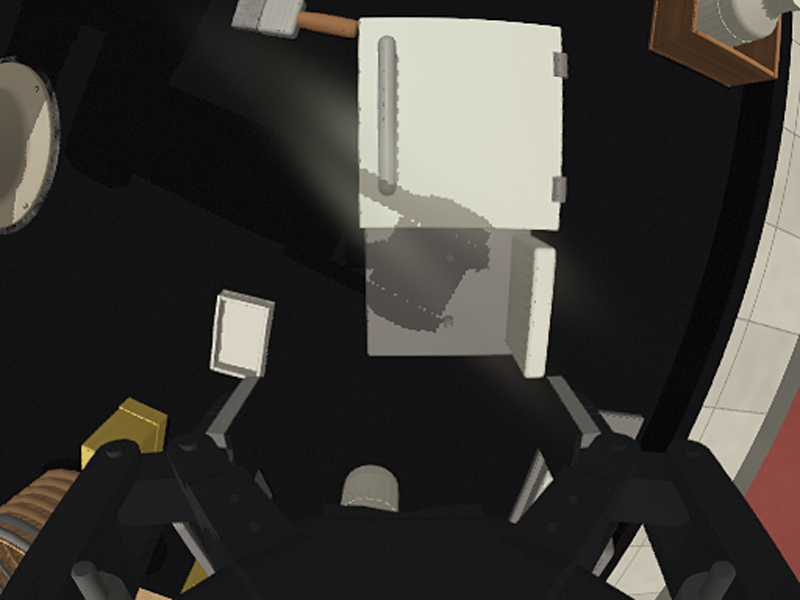

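The wrist view shows the lid bar from (387,40) to (388,190), and the pegs in shadow at about (448,258) and (448,321). I'll enlarge the pegs with the contrast raised.

Run:
```python
from h import *
import pickle
c=pickle.load(open("w2.pkl","rb"))
g=cv2.cvtColor(c["frame"][145:235,226:346],cv2.COLOR_RGB2LAB)
g[...,0]=cv2.createCLAHE(6,(4,4)).apply(g[...,0]); g=cv2.cvtColor(g,cv2.COLOR_LAB2RGB)
save("pegs",cv2.resize(g,(800,600),interpolation=cv2.INTER_NEAREST))
```

```text
(no output)
```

View pics/pegs.png

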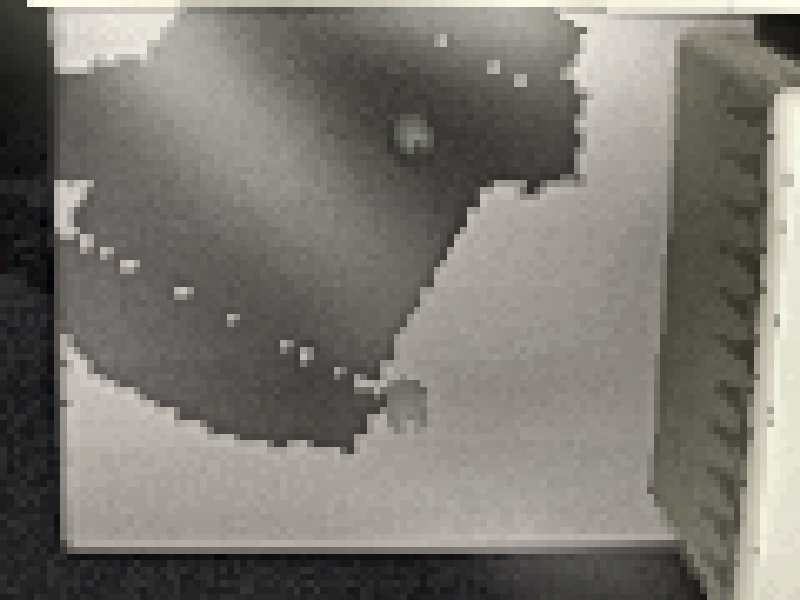

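The pegs are at crop (413,134) and (406,407), and the base's front-right corner is at (65,548).

Run:
```python
from h import *
import pickle
c=pickle.load(open("w2.pkl","rb")); s=800/120
f=lambda X,Y,z: wcast(c,226+X/s-.5,145+Y/s-.5,z)[:2]
k=1/1.5625
g=lambda u,v,z: wcast(c,u*k-.2,v*k-.2,z)[:2]
print("cam",-c["view"][:3,:3].T@c["view"][:3,3])
for z in(.02,.028):
    p1,p2=f(413,134,z),f(406,407,z); d=p1-p2; print("pegs",p1,p2,np.linalg.norm(d),(p1+p2)/2,np.arctan2(-d[0],d[1]))
P=[f(65,548,.012),g(360,18,.118),g(562,27,.118),g(559,230,.118),g(360,227,.118),g(387,40,.161),g(388,190,.161),(f(413,134,.024)),f(406,407,.024)]
Q=np.array([(-.085,-.16),(-.08,.158),(.078,.158),(.078,-.008),(-.08,-.008),(-.057,.125),(-.057,.025),(0,-.052),(0,-.118)])
P=np.array(P);A=P-P.mean(0);B=Q-Q.mean(0)
th=np.arctan2((B[:,0]*A[:,1]-B[:,1]*A[:,0]).sum(),(A*B).sum());r=np.array([[np.cos(th),-np.sin(th)],[np.sin(th),np.cos(th)]])
t=P.mean(0)-r@Q.mean(0);print(t,th);print(((P-(Q@r.T+t))*1000).round(1).tolist()); print("seat",t+r@[0,-.085],"hinge",t+r@[.078,.075],"bar",t+r@[-.057,.075], (P[5]+P[6])/2)
```

```text
cam [0.54614343 0.02988226 0.4728062 ]
pegs [ 0.60895114 -0.04790857] [ 0.62231343 -0.11378156] 0.0672146002097491 [ 0.61563228 -0.08084507] 0.20013381455905707
pegs [ 0.60784147 -0.04653419] [ 0.62096769 -0.11124337] 0.06602707937176908 [ 0.61440458 -0.07888878] 0.20013381455905802
[0.5992864  0.00216302] 0.19749371413988623
[[0.5, 1.4], [0.9, -1.3], [0.2, -0.7], [-0.3, -0.1], [0.3, 0.1], [-0.4, 0.4], [0.8, -2.4], [-1.1, 1.6], [-0.8, 1.0]]
seat [ 0.61596445 -0.0811847 ] hinge [0.66105426 0.09100969] bar [0.52867847 0.06452102] [0.52887717 0.06354746]
```

```bash
cat >> h.py <<'E'
def st(m=""):
    s=monitor.sense(); print(m,"t%.2f"%s["clock"],np.round(s["position"],4),"F",np.round(s["contact_force"],1),"gap%.3f"%s["finger_gap"],"gf%.1f"%s["gripper_force"])
E
python3 - <<'E'
from h import *
X,Y,q=.406,-.376,down(.453)
env.reach([X,Y,.25],q); st()
print(env.movel([X,Y,.133],.1,guard=10)); st("down")
env.close_gripper(60); st("grip")
env.movel([X,Y,.16],.08); st("lift")
env.movel([X,Y,.31],.15); st("up")
q2=down(.198)
env.movel([.6155,-.0805,.31],.15,frame=q2); st("over")
c=eyes.grab_frame("side"); s2=eyes.grab_frame("scene")
save("carry",np.hstack([cv2.resize(c["frame"][60:285,130:330],(400,450)),cv2.resize(s2["frame"][60:285,180:380],(400,450))]))
E
```

```text
t4.61 [ 0.4065 -0.3755  0.2503] F [-0.9 -0.2 -0.3] gap1.002 gf0.0
False
down t5.92 [ 0.4062 -0.3762  0.1336] F [ 0.5 -0.5 -0.1] gap1.001 gf0.0
grip t6.58 [ 0.4059 -0.376   0.1331] F [-2.1  0.4  2.6] gap0.148 gf59.2
lift t7.07 [ 0.4059 -0.3759  0.1598] F [ 0.2  0.6 -3.4] gap0.148 gf58.4
up t8.22 [ 0.4058 -0.3758  0.309 ] F [ 0.3  0.1 -4. ] gap0.148 gf58.5
over t10.78 [ 0.6154 -0.0809  0.3101] F [-0.3 -0.3 -3.6] gap0.152 gf58.5
```

View pics/carry.png

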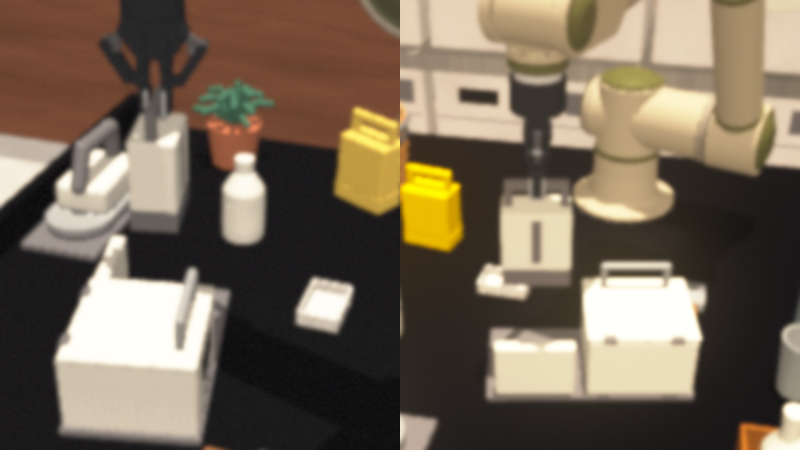

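The tank hangs upright in the gripper over the dock: side (160,170), scene (537,230). Next I'll lower it onto the pegs.

Run:
```python
from h import *
X,Y=.6155,-.0805
env.movel([X,Y,.18],.12); env.hold(.2); st("above pegs")
print(env.movel([X,Y,.141],.04,guard=12)); st("seated?")
```

```text
above pegs t12.32 [ 0.6157 -0.0806  0.1805] F [ 0.5 -0.5 -3.4] gap0.151 gf58.4
True
seated? t13.12 [ 0.6152 -0.0804  0.1452] F [-1.8  1.9  4.7] gap0.150 gf59.5
```

Run:
```python
from h import *
import pickle
env.release(); st("open")
env.movel([.6155,-.0805,.30],.12); st("up")
q=down(.198)
env.movel([.5287,.064,.30],.2,frame=q); st()
w=eyes.grab_frame("wrist");c=eyes.grab_frame("side"); s=eyes.grab_frame("scene")
pickle.dump((w,c,s),open("w3.pkl","wb"))
a=cv2.resize(w["frame"],(533,400)); 
b=np.vstack([cv2.resize(c["frame"][140:290,140:300],(267,200)),cv2.resize(s["frame"][150:280,200:373],(267,200))])
save("seat",np.hstack([a,b]))
```

```text
open t13.82 [ 0.6145 -0.0802  0.1438] F [-0.7 -0.3 -0.6] gap0.998 gf0.0
up t15.28 [ 0.6153 -0.0805  0.2992] F [-0.8 -0.7 -1.1] gap1.001 gf0.0
 t16.27 [0.5291 0.0632 0.2998] F [-0.3  0.6  0.4] gap0.997 gf0.0
```

View pics/seat.png

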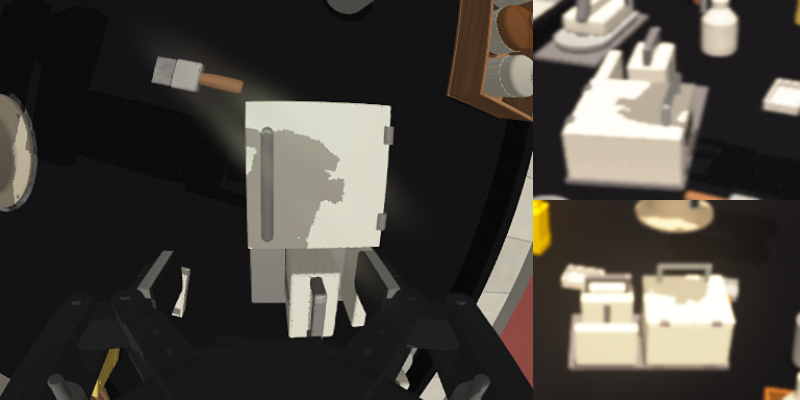

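The tank sits squarely in the dock in all three tiles: wrist (313,305), side (650,60), scene (607,300). The lid is shut, with its bar at wrist (266,130)-(267,240). Next I'll grip the bar.

Run:
```python
from h import *
import pickle
w,_,_=pickle.load(open("w3.pkl","rb")); k=512/533
a,b=[wcast(w,u*k,v*k,.162)[:2] for u,v in((266.5,128),(267,240))]; print("lid bar",a,b,(a+b)/2)
a,b=[wcast(w,u*k,v*k,.170)[:2] for u,v in((318,280),(317,335))]; print("tank bar",a,b,(a+b)/2)
print(env.movel([.5287,.0642,.138],.12,guard=10)); st("down")
env.close_gripper(45); st("grip")
```

```text
lid bar [0.51693067 0.11902259] [0.53857065 0.01236857] [0.52775066 0.06569558]
tank bar [ 0.59827306 -0.01878289] [ 0.61794968 -0.09241133] [ 0.60811137 -0.05559711]
False
down t17.92 [0.529  0.0642 0.1386] F [ 0.4  0.  -0.5] gap1.002 gf0.0
grip t18.59 [0.5274 0.0639 0.1379] F [-8.5 -2.2  5.4] gap0.120 gf43.8
```

The tank bar cast doesn't agree with a proper seat, though those pixel readings were rough. Before lifting the lid I'll check by projecting the expected seated tank into all three views.

Run:
```python
from h import *
import pickle
w,c,s=pickle.load(open("w3.pkl","rb"))
th=.198;r=np.array([[np.cos(th),-np.sin(th)],[np.sin(th),np.cos(th)]])
pts=[np.append(np.array([.6155,-.081])+r@[x,y],z+.012) for x,y,z in [(.03,.05,.12),(.03,-.05,.12),(-.03,.05,.12),(-.03,-.05,.12),(-.007,.041,.158),(-.007,-.041,.158),(.007,.041,.158),(.007,-.041,.158)]]
def tile(f,pr,x,y,ww,hh,S,W,H):
    im=cv2.resize(f["frame"][y:y+hh,x:x+ww],(W,H),interpolation=cv2.INTER_CUBIC)
    for p in pts:
        u=(pr(f,p)-[x,y]+.5)*[W/ww,H/hh]; cv2.circle(im,tuple(int(round(a)) for a in u),2,(255,0,0),-1)
    return im
A=tile(w,wproj,250,230,120,104,0,400,347)
B=tile(s,proj,220,160,100,87,0,400,347)
save("chk",np.hstack([A,B]))
for p in pts[:1]: print(proj(c,p))
```

```text
[194.94810197 189.43598293]
```

View pics/chk.png

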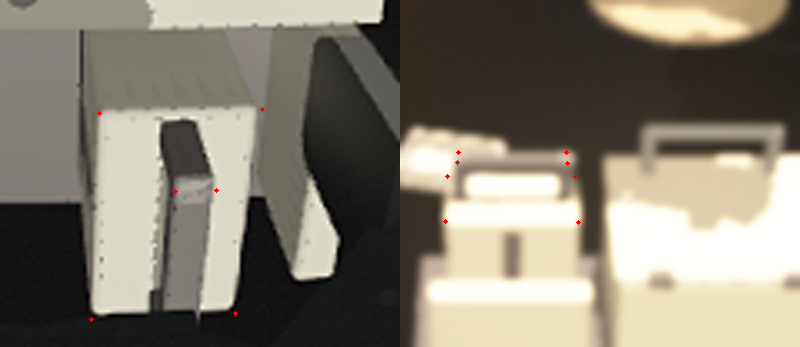

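The projected dots fall on the tank's corners to within about 2 mm in both tiles (wrist (100,114)/(263,109), scene (445,221)/(578,222)), so the tank is fully seated. My earlier bar reading had included the post face. Now I'll lift the lid along its arc.

Run:
```python
from h import *
p0=np.array(monitor.sense()["position"]); th=.198; ex=np.array([np.cos(th),np.sin(th),0])
r,a0=np.hypot(.135,.046),np.arctan2(.046,.135)
for t in np.linspace(0,1.047,9)[1:]:
    d=r*(np.cos(a0)-np.cos(a0+t)); h=r*(np.sin(a0+t)-np.sin(a0))
    env.movel(p0+d*ex+[0,0,h],.06); st("%.2f"%t)
env.hold(.5); st("hold")
c=eyes.grab_frame("side"); s=eyes.grab_frame("scene")
def dot(f,x,y,ww,hh):
    im=cv2.resize(f["frame"][y:y+hh,x:x+ww],(400,400),interpolation=cv2.INTER_CUBIC)
    hin=np.array([.661,.091,.11]);ey=np.array([-ex[1],ex[0],0])
    for yy in(-.083,.083):
        for t in(.925,1.047,1.17):
            q=hin+ey*yy-ex*.158*np.cos(t)+[0,0,.158*np.sin(t)]
            u=(proj(f,q)-[x,y]+.5)*400/ww; cv2.circle(im,tuple(int(round(v)) for v in u),2,(255,0,0),-1)
    return im
save("end",np.hstack([dot(c,120,110,170,170),dot(s,220,100,170,170)]))
```

```text
0.13 t19.04 [0.5339 0.0653 0.1551] F [-3.8 -1.9 -2. ] gap0.122 gf43.9
0.26 t19.50 [0.5424 0.067  0.1711] F [-8.3 -2.8 -0.1] gap0.118 gf43.9
0.39 t19.96 [0.5532 0.0692 0.1864] F [-13.4  -3.8   4.9] gap0.119 gf44.0
0.52 t20.42 [0.5662 0.0718 0.2008] F [-17.7  -3.6  13.6] gap0.120 gf44.2
0.65 t20.88 [0.5808 0.0747 0.2132] F [-18.4  -3.7  18.3] gap0.117 gf44.3
0.79 t21.33 [0.598  0.0781 0.2228] F [-11.2  -2.1  14.4] gap0.119 gf46.0
0.92 t21.79 [0.6147 0.0816 0.2295] F [-9.2 -1.3 12.4] gap0.117 gf46.2
1.05 t22.25 [0.6331 0.0852 0.234 ] F [-4.5 -0.9  8.8] gap0.114 gf46.3
hold t22.75 [0.6329 0.0852 0.234 ] F [-5.5 -0.3  8.1] gap0.121 gf46.3
```

View pics/end.png

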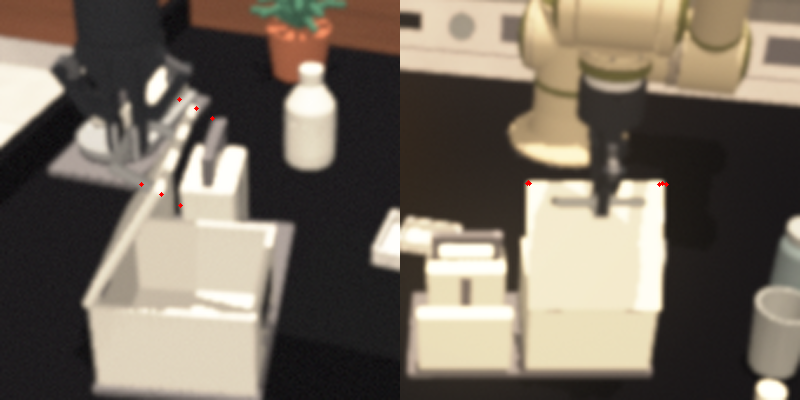

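The lid edge runs through the 60° dots in the side tile ((161,194), (196,108)) and lies inside the 53–67° band. The bar is held, the tank is still seated, and forces are small and steady.

Run:
```python
from h import *
env.hold(.3); st(); print(job.hand_in())
```

```text
t23.15 [0.6329 0.0852 0.234 ] F [-5.3 -1.3  8.9] gap0.122 gf46.3
the job is handed in; nothing more can be done
None
```

I handed the job in at 23 s: the white tank is seated on the dock pegs and let go, and the gripper is holding the hopper lid open at about 60° by its bar; the hand-in call returned no verdict.

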